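# Stand up the toppled flask in the shop's display rack

### The job

One stoneware flask in the little display rack has toppled forward and hangs with its shoulder on the front rail. Push its top end towards the rack's back board until it stands upright on its foot again, close against the board; do not lift it off the rack, and leave the other flask and the jar in the rack standing where they are.

Things in the scene. Friction and masses are not known exactly. Their poses are not given: they have to be found in the camera images.
- flask: toppled flask, ochre stoneware, dark stopper: body 64 mm square, 100 high; neck 24 wide; stopper 34 wide at 125-150 mm; 0.25-0.5 kg. Origin: centre of underside, z to the stopper. At first its top leans 57 deg away from the back board, front foot edge on the floor 68 mm from the board, stopper's far rim 186 mm from it and 94 above the floor. Falls onto its foot once past halfway. Its place varies
- rack: fixed wooden rack. Origin on the back board's front face, mid-length, at rack-floor height (15 mm above counter). x horizontal, through the board, away from the items (they are at negative x); y along it; z up. Floor and board 330 mm long, board 115 high; floor 165 deep. Rail 12 mm thick, axis 143 mm before the board, 41 above the floor; end posts 49 high. Places at y = -92, 0, 92 mm
- flask2: flask of the same make and size, standing upright in the rack, centre about 51 mm in front of the back board. Origin at the centre of its underside, z up
- jar: honey jar with a white lid, 72 mm across and 105 mm high, standing upright in the rack, centre about 51 mm in front of the back board. Origin at the centre of its underside, z up
Mind the look-alikes: they are no part of the job. Leave any pink or purple look-alike of the flask alone. What is shaped like the flask2 but green is not meant.

How it is judged:
By the outcome, as a careful person would: the job done as asked, in the order asked, and still so for the second after the job is handed in, with the robot touching nothing.
It also fails if it takes over 32 s, if anything falls off the work surface, if the arm or the gripper's body presses on something with over 40 N, if the wrist force passes 120 N, or if a joint passes its speed limit or range.

### The arm

A 6-joint arm with a two-finger parallel gripper is mounted at the origin on the work surface. World frame = base frame: x ahead of the robot, y to its left, z up, the work surface at z = 0. Lengths are in m, angles in rad, forces in N, time in s.
With the tool pointing down it reaches from about 0.25 to 0.725 m from the base axis. Payload 4 kg.
Tool frame: the origin (TCP) lies midway between the tips of the shut fingers; the grasp point (between the pads) lies 19 mm behind it; z points along the fingers, y is the direction in which the jaws open and shut (so a half turn about z gives the same grasp; the last joint's range is limited). The gripper opens to 85 mm and grips with 20 to 120 N. Pads are 22 mm wide; open, the fingers measure 114 mm over their backs; the gripper's body (76 mm by 85 mm) begins 54 mm behind the grasp point. The pads swing forward as they close: fully open they stand 13 mm farther back than shut.
Start: joints at [1.142, 0.241, 0.005, 1.335, 0, 1.571], TCP at [0.208, 0.455, 0.231] pointing down, gripper open.
Joint ranges: [-2.72, 2.72], [-1.05, 1.87], [-1.09, 1.28], [-1.99, 2.15], [-1.42, 1.44], [-3.14, 3.14]. Speed limits (rad/s): [2.79, 2.79, 3.14, 3.14, 3.14, 3.14].

### API

Orientations are given as a rotation vector (axis times angle).
In Python, from bench import env, viewer, workorder, readout gives the robot as it stands. The module is installed in compiled form; this text tells all that it offers. Calls block until the motion is done:
- env.move_pose(position, orientation): joint-space move of the TCP to a pose.
- env.line_to(position, rate=0.15, orientation=None): straight line of the TCP; orientation=None keeps the orientation; rate is the mean speed in m/s.
- env.move_j(angles): joint-space move.
- env.grip(opening, strength=None): opening from 0.0 (shut) to 1.0 (fully open); strength is the grip in N (None keeps the last); returns when the fingers have stopped.
- env.dwell(seconds).
- env.ik(position, orientation): joint angles nearest the present ones, or None.
- viewer.read_camera(name): name is "scene" or "top" or "wrist"; returns the picture (420x560x3 uint8, blue, green, red); there is no depth.
- viewer.get_calibration(name): a dict with "fx", "fy", "cx", "cy" (pixels), "R" (3x3) and "t" (3): a world point X has camera coordinates R X + t. Camera axes: x right, y down, z forward; pixel columns grow to the right and rows downward; lengths in m; the calibration is good to about 2 mm. A picture is of the moment at which its call begins: read the wrist's pose just before it. get_calibration takes no time and is no camera call; for the wrist camera it gives the pose at the moment of the call.
A pose or a line that the arm cannot do raises env.MotionError and nothing moves.
- workorder.sign_off(): hands the job in, once; it reports no verdict.
Readings, each from a call of its own:
- readout.get_t(): time.
- readout.get_q(): joint angles.
- readout.get_dq(): joint speeds.
- readout.get_effort(): joint torques, N m.
- readout.get_tcp_pos(): TCP position.
- readout.get_eef_rot(): TCP orientation.
- readout.get_force(): force on the tool from outside, world axes, zero at the start.
- readout.get_ft_torque(): the same for the moment, N m.
- readout.get_opening(): opening from 0.0 (shut) to 1.0 (fully open).
Only numpy, scipy, OpenCV 4.12 (cv2) and the standard library are available. Lean on these libraries where they do the work, as an engineer would, in place of code of your own. Each camera call takes 0.05 s, during which the arm holds its last target.

## Working session

There is one attempt and no reset: what is moved stays moved. The work goes in short steps, each a Python script; the robot and the scene stay as the last script left them, time stands still between calls to the robot, and variables do not carry over. Pictures are saved under pics/ and viewed, and the job is handed in when it is done.

```bash
mkdir -p pics; python3 - <<'E'
from bench import env, viewer, workorder, readout
import cv2
for n in ("scene","top","wrist"):
    cv2.imwrite(f"pics/{n}0.png",viewer.read_camera(n)); c=viewer.get_calibration(n)
    print(n,c["fx"],c["cx"],c["cy"],(-c["R"].T@c["t"]).round(3))
print(readout.get_t())
E
```

```text
scene 428.56588605328915 279.1278940060807 209.6782946983351 [1.102 0.088 0.774]
top 492.09420574335564 286.130724818974 205.5779912202858 [ 0.429 -0.054  0.996]
wrist 350.54646065167026 277.8356155385729 210.0891448028826 [0.139 0.486 0.374]
0.15
```

View pics/scene0.png

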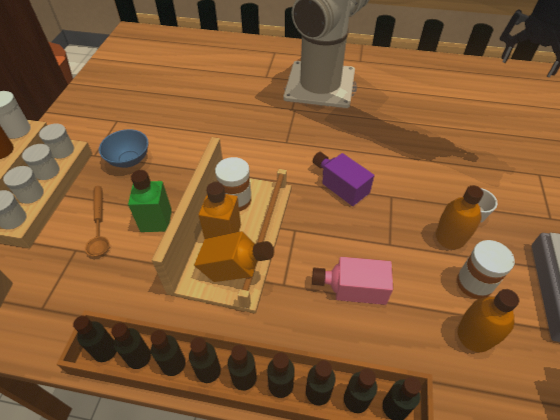

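View pics/top0.png

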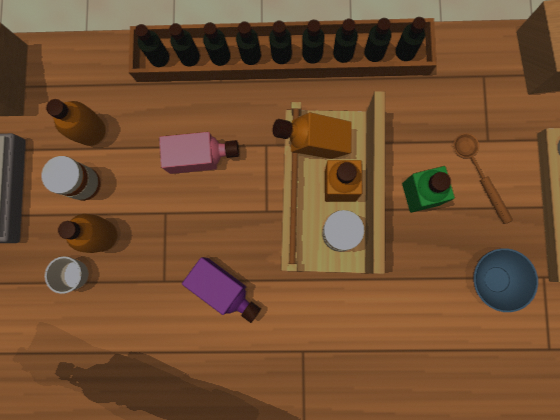

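View pics/wrist0.png

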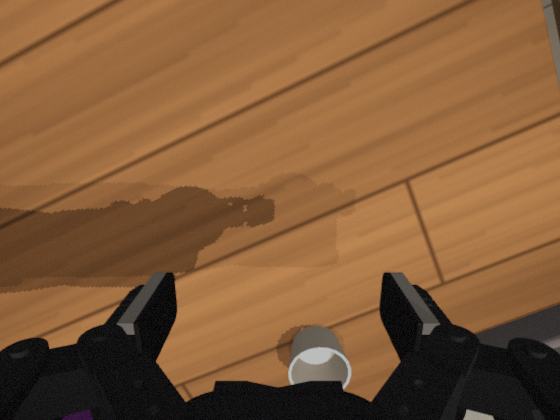

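Candidates (top view):
- ochre flask leaning over the rail, (320,133)
- upright ochre flask2, (344,180)
- pink (195,152), purple (218,287) and green (430,188) look-alikes
- amber bottles at (80,122) and (90,233)

By the description the one at (320,133) is meant, with its stopper at (283,129) beyond the rail. I'll check it in a close crop.

```bash
cat > h.py <<'E'
import numpy as np, cv2
from bench import env, viewer, workorder, readout
def ray(n,u,v,z):
    c=viewer.get_calibration(n); R,t=np.array(c["R"]),np.array(c["t"]).ravel()
    o=-R.T@t; d=R.T@np.array([(u-c["cx"])/c["fx"],(v-c["cy"])/c["fy"],1.])
    return o+d*(z-o[2])/d[2]
def proj(n,X):
    c=viewer.get_calibration(n); p=np.array(c["R"])@np.array(X)+np.array(c["t"]).ravel()
    return np.array([c["fx"]*p[0]/p[2]+c["cx"],c["fy"]*p[1]/p[2]+c["cy"]])
E
python3 - <<'E'
import cv2
a=cv2.imread("pics/top0.png")[80:285,265:395]; cv2.imwrite("pics/topc.png",cv2.resize(a,None,fx=2.9,fy=2.9,interpolation=cv2.INTER_CUBIC))
a=cv2.imread("pics/scene0.png")[135:310,150:300]; cv2.imwrite("pics/scenec.png",cv2.resize(a,None,fx=3.4,fy=3.4,interpolation=cv2.INTER_CUBIC))
E
```

```text
(no output)
```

View pics/topc.png

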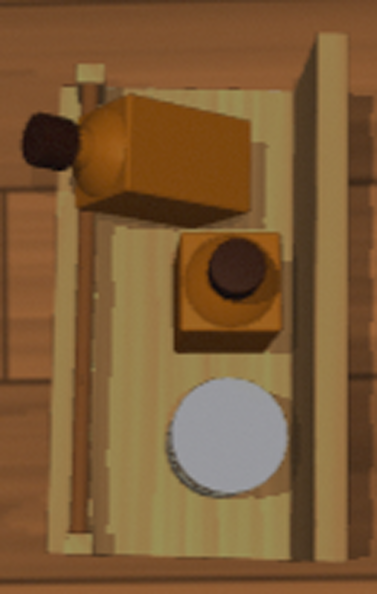

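View pics/scenec.png

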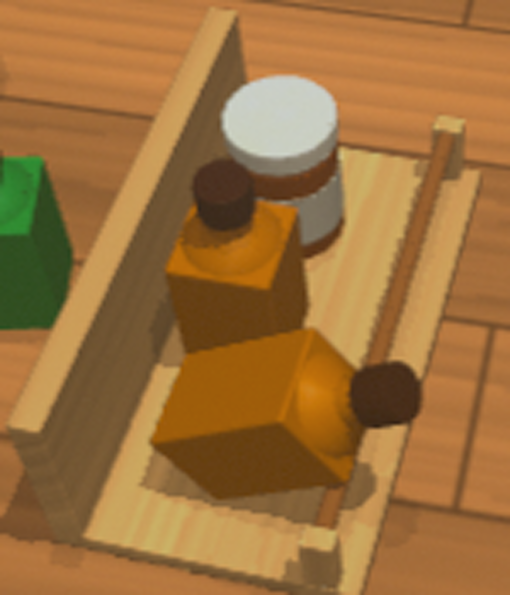

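```bash
python3 - <<'E'
from h import *
np.set_printoptions(precision=4,suppress=True)
a=ray("top",374.7,91.4,.13);b=ray("top",373.3,273.1,.13)
print("board top",a,b,np.linalg.norm(a-b))
print("scene",ray("scene",160.3,262,.13),ray("scene",219.7,139.4,.13))
m=(a+b)/2; ey=(a-b)/np.linalg.norm(a-b); ex=np.array([-ey[1],ey[0],0]); ex=np.array([ey[1],-ey[0],0])
print("ey",ey,"ex",ex)
o=m.copy();o[2]=.015
def rk(p): d=p-o; return np.array([d@ex,d@ey,d[2]])
# triangulate stopper
def tri(p,q):
    A=[];B=[]
    for n,(u,v) in (("top",p),("scene",q)):
        c=viewer.get_calibration(n);R=np.array(c["R"]);t=np.array(c["t"]).ravel()
        C=-R.T@t;d=R.T@np.array([(u-c["cx"])/c["fx"],(v-c["cy"])/c["fy"],1.]);d/=np.linalg.norm(d)
        P=np.eye(3)-np.outer(d,d);A.append(P);B.append(P@C)
    return np.linalg.lstsq(np.vstack(A),np.hstack(B),rcond=None)[0]
f=lambda c:(265+c[0]/2.9,80+c[1]/2.9); g=lambda c:(150+c[0]/3.4,135+c[1]/3.4)
for n,p,q in (("stopper",(52,141),(386,394)),("f2stop",(237,268),(224,194)),("boardfar",(318,33),(35,432)),("boardnear",(314,560),(237,15)),("postfar",(90,73),(320,545)),("postnear",(78,543),(449,128))):
    X=tri(f(p),g(q)); print(n,X,rk(X))
# body side edges of toppled flask: upper face corners at front
print("jar",rk(ray("top",*f((228,435)),.12)))
print("f2 stop top",rk(ray("top",*f((237,264)),.165)))
E
```

```text
board top [ 0.7487 -0.1926  0.13  ] [ 0.4214 -0.1789  0.13  ] 0.3275968426182213
scene [ 0.7518 -0.193   0.13  ] [ 0.4273 -0.176   0.13  ]
ey [ 0.9991 -0.0418  0.    ] ex [-0.0418 -0.9991  0.    ]
stopper [ 0.6866 -0.0234  0.1147] [-0.1665  0.0948  0.0997]
f2stop [ 0.5952 -0.135   0.1516] [-0.0512  0.0081  0.1366]
boardfar [ 0.7501 -0.1937  0.1268] [0.001  0.1653 0.1118]
boardnear [ 0.4211 -0.1791  0.1241] [ 0.0001 -0.164   0.1091]
postfar [ 0.7512 -0.0481  0.0554] [-0.1445  0.1603  0.0404]
postnear [ 0.4332 -0.0355  0.0565] [-0.1438 -0.158   0.0415]
jar [-0.0516 -0.0895  0.105 ]
f2 stop top [-0.0517  0.0081  0.15  ]
```

```bash
cat >> h.py <<'E'
from scipy.spatial.transform import Rotation as Ro
ey=np.array([.9991,-.0418,0]);ex=np.array([-.0418,-.9991,0]);o=np.array([.5855,-.1863,.015])
def W(x,y,z): return o+x*ex+y*ey+np.array([0,0,z])
def rk(p): d=np.asarray(p)-o; return np.array([d@ex,d@ey,d[2]])
E
python3 - <<'E'
from h import *
np.set_printoptions(precision=3,suppress=True)
f=lambda c:(265+c[0]/2.9,80+c[1]/2.9)
for c in ((250,120),(248,215)): print("foot rear corner",rk(ray("top",*f(c),.0687)))
print(readout.get_eef_rot(), Ro.from_rotvec(readout.get_eef_rot()).as_matrix())
z=np.array([0,0,-1.])
for s in (1,-1):
    y=s*ey; x=np.cross(y,z); rv=Ro.from_matrix(np.c_[x,y,z]).as_rotvec()
    for P in ((-.25,.095,.2),(-.25,.095,.078),(-.12,.095,.1),(-.06,.095,.108)):
        print(s,W(*P),env.ik(W(*P),rv))
E
```

```text
foot rear corner [-0.036  0.125  0.054]
foot rear corner [-0.037  0.06   0.054]
[-0.668 -3.069  0.003] [[-0.909  0.416 -0.001]
 [ 0.416  0.909 -0.001]
 [-0.    -0.002 -1.   ]]
1 [0.691 0.06  0.215] [0.086 0.659 0.611 1.523 0.    1.699]
1 [0.691 0.06  0.093] [0.086 0.706 0.379 1.244 0.    1.699]
1 [ 0.685 -0.07   0.115] [-0.102  0.683  0.396  1.283  0.     1.51 ]
1 [ 0.683 -0.13   0.123] [-0.189  0.692  0.433  1.312  0.     1.424]
-1 [0.691 0.06  0.215] [ 0.086  0.659  0.611  1.523  0.    -1.443]
-1 [0.691 0.06  0.093] [ 0.086  0.706  0.379  1.244  0.    -1.443]
-1 [ 0.685 -0.07   0.115] [-0.102  0.683  0.396  1.283  0.    -1.631]
-1 [ 0.683 -0.13   0.123] [-0.189  0.692  0.433  1.312  0.    -1.718]
```

Measurements agree with the task text: the foot rear edge is at x −36 mm (expected −33), the stopper centre at −166/100 (expected −166/102), and y≈94 mm. Now shut the fingers, go in front of the stopper and begin the push.

```bash
cat >> h.py <<'E'
_z=np.array([0,0,-1.]); RV=Ro.from_matrix(np.c_[np.cross(ey,_z),ey,_z]).as_rotvec()
def st(tag): print(tag,round(readout.get_t(),2),rk(readout.get_tcp_pos()).round(4),np.round(readout.get_force(),2))
E
python3 - <<'E'
from h import *
env.grip(0.0)
env.move_pose(W(-.25,.094,.26),RV); st("above")
env.line_to(W(-.24,.094,.076),rate=.15); st("down")
env.line_to(W(-.205,.094,.078),rate=.06); st("near")
for n in ("scene","top"): cv2.imwrite(f"pics/{n}1.png",viewer.read_camera(n))
a=cv2.resize(cv2.imread("pics/scene1.png")[100:330,120:400],None,fx=2,fy=2); cv2.imwrite("pics/scene1c.png",a)
E
```

```text
above 3.15 [-0.2515  0.0936  0.2602] [ 0.84 -0.34  0.66]
down 4.53 [-0.2402  0.0948  0.0773] [ 0.39 -0.37  0.08]
near 5.26 [-0.2048  0.094   0.078 ] [ 0.6  -0.31 -0.9 ]
```

View pics/scene1c.png

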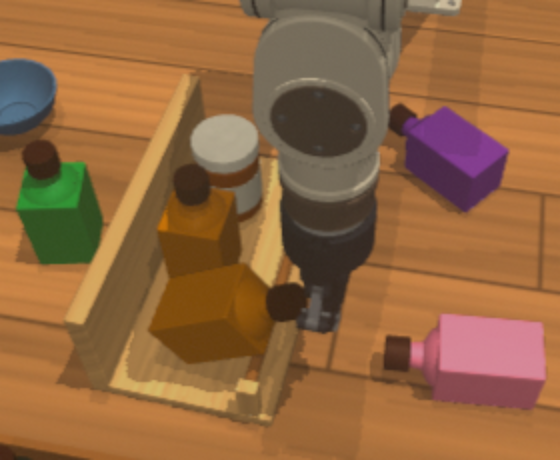

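View pics/top1.png

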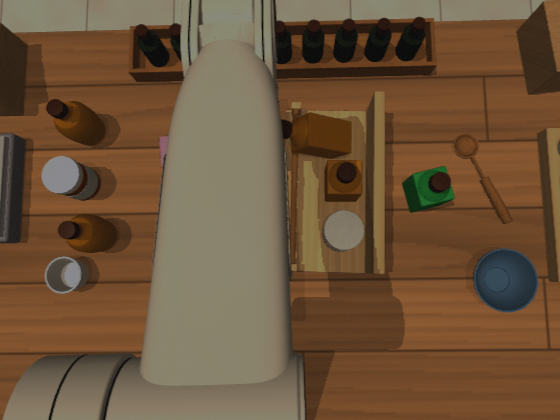

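The fingertips (crop 320,310) stand just outside the stopper (287,302), at its height. Push in stages while watching the force.

```bash
python3 - <<'E'
from h import *
for x,z in ((-.19,.080),(-.175,.084),(-.16,.090),(-.15,.095)):
    env.line_to(W(x,.094,z),rate=.05); st("push")
cv2.imwrite("pics/scene2.png",viewer.read_camera("scene"))
a=cv2.resize(cv2.imread("pics/scene2.png")[100:330,120:400],None,fx=2,fy=2); cv2.imwrite("pics/scene2c.png",a)
E
```

```text
push 5.81 [-0.1896  0.094   0.0801] [ 1.    0.1  -0.53]
push 6.27 [-0.1743  0.0941  0.0841] [-0.07  1.18  0.4 ]
push 6.74 [-0.1592  0.094   0.09  ] [0.86 0.72 1.22]
push 7.12 [-0.1515  0.0944  0.096 ] [-0.86  5.93  2.12]
```

View pics/scene2c.png

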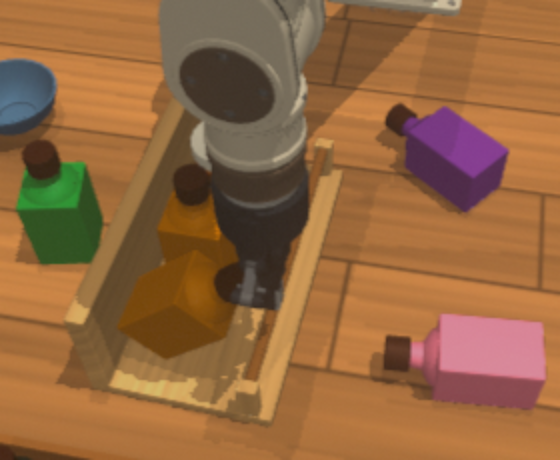

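The flask first slid back until its rear foot edge met the board (force 6 N, still tilted about 45°). It now has to turn against the board, so the finger must rise along with the rim. I'll continue in small steps with a force guard.

```bash
python3 - <<'E'
from h import *
for x,z in ((-.147,.102),(-.143,.106),(-.138,.109),(-.133,.112),(-.128,.114)):
    env.line_to(W(x,.094,z),rate=.04); st("push")
    if np.linalg.norm(readout.get_force())>25: print("stop"); break
cv2.imwrite("pics/scene3.png",viewer.read_camera("scene"))
a=cv2.resize(cv2.imread("pics/scene3.png")[100:330,120:400],None,fx=2,fy=2); cv2.imwrite("pics/scene3c.png",a)
E
```

```text
push 7.51 [-0.1464  0.0942  0.1024] [-0.67  1.73  0.78]
push 7.8 [-0.1424  0.0941  0.1062] [0.31 1.85 0.96]
push 8.09 [-0.138   0.0943  0.1096] [-0.36  3.07  2.05]
push 8.38 [-0.1331  0.0943  0.1125] [1.21 3.49 2.3 ]
push 8.67 [-0.1273  0.0939  0.1137] [-0.27  1.64  1.34]
```

View pics/scene3c.png

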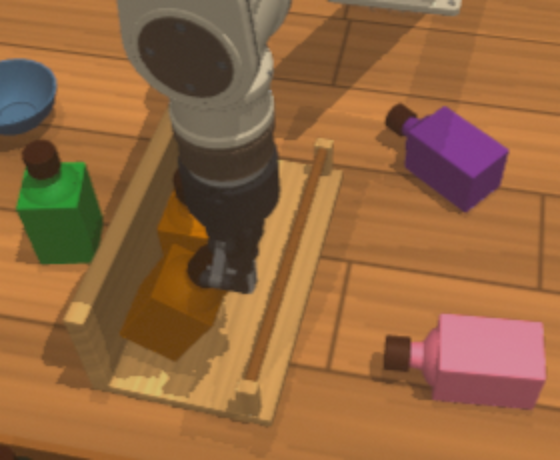

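It is turning well at low force, about 30° left. Finish the push.

```bash
python3 - <<'E'
from h import *
for x,z in ((-.118,.115),(-.108,.116),(-.097,.117),(-.086,.117),(-.076,.117),(-.069,.117),(-.064,.117)):
    env.line_to(W(x,.094,z),rate=.04); st("push")
    if np.linalg.norm(readout.get_force())>15: print("stop"); break
cv2.imwrite("pics/scene4.png",viewer.read_camera("scene"))
a=cv2.resize(cv2.imread("pics/scene4.png")[100:330,120:400],None,fx=2,fy=2); cv2.imwrite("pics/scene4c.png",a)
E
```

```text
push 9.12 [-0.117   0.0938  0.1147] [-0.52  1.    0.39]
push 9.52 [-0.1074  0.094   0.116 ] [-1.07  0.78 -0.38]
push 9.94 [-0.0966  0.094   0.117 ] [-0.88  0.4  -0.26]
push 10.37 [-0.0856  0.094   0.117 ] [0.06 0.13 0.25]
push 10.77 [-0.0756  0.094   0.117 ] [-0.64 -0.3   0.46]
push 11.09 [-0.0687  0.094   0.117 ] [ 0.09 -0.61  0.25]
push 11.37 [-0.0637  0.094   0.117 ] [-0.01 -0.69  0.43]
```

View pics/scene4c.png

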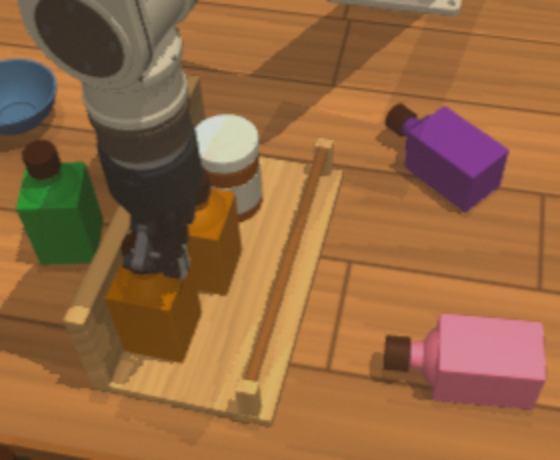

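The flask (crop 155,310) looks upright. Retreat straight back and up, then check.

```bash
python3 - <<'E'
from h import *
env.line_to(W(-.11,.094,.117),rate=.06)
env.line_to(W(-.24,.094,.24),rate=.2)
env.move_pose(np.array([.45,.25,.30]),RV); st("away")
for n in ("scene","top"): cv2.imwrite(f"pics/{n}5.png",viewer.read_camera(n))
a=cv2.resize(cv2.imread("pics/scene5.png")[120:310,140:310],None,fx=2.9,fy=2.9,interpolation=2)
b=cv2.resize(cv2.imread("pics/top5.png")[80:285,265:395],None,fx=2.7,fy=2.7,interpolation=2)[:551]
a=cv2.copyMakeBorder(a,0,max(0,b.shape[0]-a.shape[0]),0,0,0)
b=cv2.copyMakeBorder(b,0,max(0,a.shape[0]-b.shape[0]),0,0,0)
c=np.hstack([a[:,:449],b]); print(c.shape); cv2.imwrite("pics/chk5.png",c)
E
```

```text
away 14.57 [-0.4298 -0.1527  0.2847] [ 0.58  0.35 -0.71]
(551, 800, 3)
```

View pics/chk5.png

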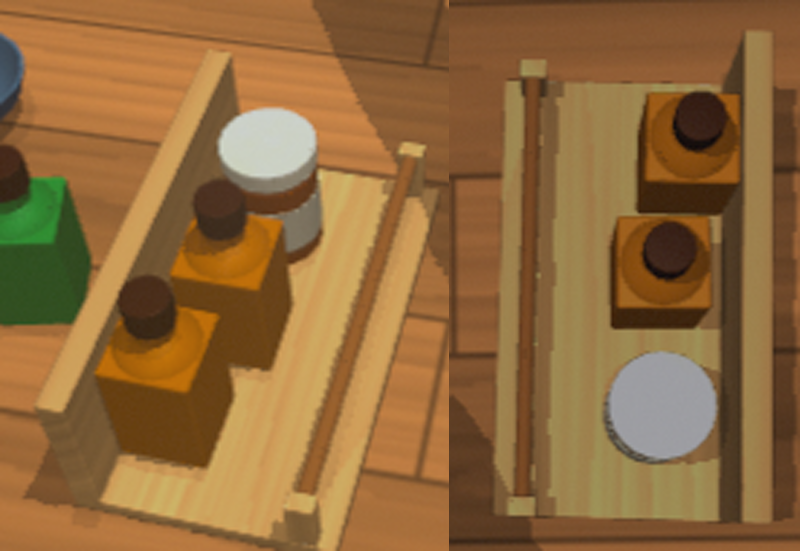

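Both flasks and the jar stand. Measure the gap to the board and whether the neighbours have moved.

```bash
python3 - <<'E'
from h import *
np.set_printoptions(precision=4,suppress=True)
f=lambda c:(265+(c[0]-449)/2.7,80+c[1]/2.7)
print("stopper top",rk(ray("top",*f((700,113)),.165)))
for c in ((740,94),(738,171),(648,94),(644,172)): print("body top corner",rk(ray("top",*f(c),.115)))
print("f2",rk(ray("top",*f((671,246)),.165)),"jar",rk(ray("top",*f((661,405)),.12)))
a=cv2.imread("pics/top0.png").astype(int);b=cv2.imread("pics/top5.png").astype(int)
print("diff f2,jar (px>40):",(abs(a-b)[162:202,326:362].max(2)>40).sum(),(abs(a-b)[211:252,322:366].max(2)>40).sum())
E
```

```text
stopper top [-0.034   0.0947  0.15  ]
body top corner [-0.0015  0.1241  0.1   ]
body top corner [-0.0024  0.0703  0.1   ]
body top corner [-0.064   0.1228  0.1   ]
body top corner [-0.0658  0.0682  0.1   ]
f2 [-0.0513  0.0074  0.15  ] jar [-0.0523 -0.09    0.105 ]
diff f2,jar (px>40): 0 0
```

Flask upright: its stopper is above the foot centre (−34 mm) and its back is within about 2 mm of the board. The neighbours are unmoved and the arm is clear.

```bash
python3 -c "
from h import *
workorder.sign_off(); st('done')"
```

```text
the job is handed in; nothing more can be done
the job is handed in; nothing more can be done
```

I pushed the toppled ochre flask's stopper towards the back board with the shut fingers, and it now stands upright on its foot. It first slid back until its foot met the board, then turned upright against it. The readings between push steps never passed about 7 N. I then backed the arm off and handed the job in; the last clock reading before that was 14.6 s.

- **Flask:** the last pictures show it standing straight, with its stopper centre 34 mm in front of the board and its back about 2 mm from it.
- **Neighbours:** flask2 and the jar are within about 1 mm of where they were, with no visible change between the first and last top-view images.
- **Disagreements:** before the push, the foot's rear edge measured 36 mm from the board against the 33 mm expected, which is close to the calibration error. At the end, one side of the flask's body measured about 55 mm wide instead of 64 mm because I picked the corners roughly. No check failed.

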